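# Park the flywheel slider camera at its filming mark

### The arm

A 6-joint arm with a two-finger parallel gripper is mounted at the origin on the work surface. World frame = base frame: x ahead of the robot, y to its left, z up, the work surface at z = 0. Lengths are in m, angles in degrees, forces in N, time in s.
With the tool pointing down it reaches from about 0.35 to 0.95 m from the base axis. Payload 17.4 kg.
Tool frame: the origin (TCP) lies at the very end of the fingers, on their centre line; the grasp point (between the pads) lies 19 mm behind it; z points along the fingers, y is the line along which they close (so a half turn about z gives the same grasp; the last joint's range is limited). The gripper opens to 93 mm and grips with 3 to 60 N. Pads are 15 mm wide; open, the fingers measure 128 mm over their backs; the gripper's body (75 mm by 188 mm) begins 65 mm behind the grasp point.
Start: joints at [73.637, 6.646, 82.598, -0, 90.757, -2.166], TCP at [0.166, 0.654, 0.219] pointing down, gripper open.
Joint ranges: [-162.19, 162.19], [-47.58, 125.68], [4.15, 143.07], [-65.23, 245.23], [0.69, 171.88], [-170.13, 170.13]. Speed limits (degrees/s): [108.29, 108.29, 127.2, 180, 180, 180].

### API

Orientations are given as [roll, pitch, yaw] about the fixed x, y, z axes, in that order (R = Rz(yaw) Ry(pitch) Rx(roll)).
In Python, from cell import bot gives the robot as it stands.
- The arm moves only by the tool servo_tool, never from a script. Its arguments are lists of equal length, an entry for each row: "angular": the turn, a rotation vector about the tool's x, y, z in rad, a list of three; "linear": the shift along the tool's x, y, z in m, a list of three; "grip": the opening, from 0 (shut) to 1 (fully open). A call has 1 to 8 rows; each row shifts and turns the commanded pose from where the row before left it, along the tool's axes as they then stand; what a row does not reach is not made up. A row lasts 1/12 s, in which the tool goes at most 41.7 mm and 7.16 degrees, less where a joint would pass 70% of its speed; a pose out of reach is approached as far as the arm can. A call is refused whole if a number of a shift passes 0.0417 or a number of a turn 0.125, either way. A call with a gripper value outside its range is refused whole. The fingers move at their own pace and stop on an object; "force" is the grip in N (left out, the last holds). Time passes only in rows, so rows that do not move let the fingers close. It gives the time, the measured TCP pose, the force, the opening and the grip force at its end, in the units of the state.
- bot.observe(): the state, without advancing time (a new reading comes with each control period).
- bot.snapshot(name): name is "scene" or "top" or "wrist"; returns the picture (480x640x3 uint8, red, green, blue); there is no depth.
- bot.camera_params(name): a dict with "K" (3x3 intrinsics, pixels), "D" ([k1, k2, p1, p2, k3] as OpenCV has them; the pictures are not rectified), "xyz" and "orientation" of the camera in the world; the wrist camera has in their place "T_tool_cam" (4x4, takes a point from camera to tool coordinates, whose origin is the TCP and whose axes are the flange's). Camera axes: x right, y down, z forward; pixel columns grow to the right and rows downward; lengths in m; the calibration is good to about 2 mm. A picture is of the moment at which its call begins: read the wrist's pose just before it. camera_params takes no time and is no camera call.
- bot.sign_off(): hands the job in; it is judged then, once.
The state is a dict: "t": time; "joints": joint angles; "dq": joint speeds; "tau": joint torques, N m; "tool_pos": TCP position; "tcp_rot": TCP orientation; "ft_force": force on the tool from outside, world axes, zero at the start; "torque": the same for the moment, N m; "finger_gap": finger opening in m; "gripper_force": force on a finger pad.
Only numpy, scipy, OpenCV 4.12 (cv2) and the standard library are available. Lean on these libraries where they do the work, as an engineer would, in place of code of your own. Each camera call takes 0.05 s, during which the arm holds its last target. There are 200 camera calls.

### The job

Roll the filming camera along its slider to the orange mark by pushing gently on the sprung black buffers at the two ends of its carriage: set it going from behind, brake it before it can run into the red end stop, and leave it standing free and still with its white index over the mark. Touch nothing of the camera or the plate and metal housings it rides on, never knock the carriage hard, and leave the ink jars and the other loose things on the table where they are.

Things in the scene. Friction and masses are not known exactly. Their poses are not given: they have to be found in the camera images.
- slider: camera slider, fixed: two steel tubes 770 mm long, end blocks 66 mm high at |y| = 384 to 416 mm, a flat flywheel 76 mm high at y = 427 to 523 mm. Origin: middle of its length, on the table. Its y axis is the direction of travel from the start to the mark; x across, z up. It is level and does not move when the carriage is pushed.
- far_stop (a point): buffer face of the red stop clamp beyond the mark, on the slider's centre line, 52 mm above the table, at slider y = 275 mm. The carriage runs into it when the carriage origin is at slider y = 190 mm. The clamp is 26 mm thick and 64 mm high. A like clamp at the near end stops the carriage at slider y = -270 mm.
- carriage: wheeled carriage on the tubes, rolls along slider y only; 250 mm long over its buffers, 110 mm wide. Origin: middle of its underside, on the slider's centre line, 40 mm above the table; axes as the slider's. With camera and belt-driven flywheel it acts like 5.0 kg nominally (4 to 6.5). Rolling drag nominally 0.05 N + 0.5 N per m/s: let go at 0.03 m/s it coasts some 35 mm, at 0.1 m/s some 300 mm.
- rear_buffer: sprung black rubber push buffer at the carriage's trailing (slider -y) end. Origin: middle of its flat outer face, square to slider y, 104 mm wide, 72 to 112 mm above the table; at rest 125 mm behind the carriage origin. The 40 mm thick block slides up to 30 mm into its housing against a spring of 120 N/m with hardly any damping, then it is hard. Weighs 60 g; axes as the carriage's.
- front_buffer: the same buffer at the leading (slider +y) end. Origin: middle of its outer face, 92 mm above the table, at rest 125 mm ahead of the carriage origin. A hand in front of it clears the red clamp below if the fingertips stay more than 70 mm above the table.
- camera: plate, buffer housings and camera riding on the carriage, not to be touched. Origin: middle of the carriage, 66 mm above the table; axes as the carriage's. Housings 110 mm wide, up to 113 mm above the table, 47 to 85 mm from the middle along y. The camera lies within 60 mm of the middle along y, 115 to 215 mm above the table; lens reaches 95 mm to slider -x, back 50 mm to +x.
- index (a point): tip of the white pointer, 8 mm wide, that sticks out on the carriage's slider +x side: 80 mm from the centre line, at the middle of the carriage's length, 77 mm above the table, passing just over the mark.
- mark: orange-topped black clamp beside the tubes, fixed, 30 mm long along the rail, 36 mm high; its middle (black line) is the filming mark. Origin: centre of its underside, 73 mm from the slider's centre line towards +x, 34 mm above the table; axes as the slider's. The camera is parked when the index has the same slider y as this origin.
- jar_black: small jar of black ink, 60 mm in diameter and 58 mm high, loose, beyond the slider. Origin: centre of its underside. To be left alone.
- jar_red: small jar of red ink, 60 mm in diameter and 58 mm high, loose, beyond the slider. Origin: centre of its underside. To be left alone.
- jar_brown: small jar of brown ink, 60 mm in diameter and 58 mm high, loose, beyond the slider. Origin: centre of its underside. To be left alone.
- pen_cup: terracotta cup of reed pens, 76 mm in diameter and 160 mm high with the pens, loose, beyond the slider. Origin: centre of its underside. To be left alone.
- notebook: spiral notebook, 150 x 210 x 24 mm, loose, beyond the slider. Origin: centre of its underside. To be left alone.
- phone: phone lying flat, 72 x 150 x 9 mm, loose, between robot and slider at the right. Origin: centre of its underside. To be left alone.

How it is judged (in metres and radians):
On the way:
1. the carriage has come to rest at the mark and stands there untouched for 1.5 s (y of index in the frame of mark between -0.015 and 0.015 m and linear speed of carriage below 0.008 m/s and contact force between carriage and anything else below 0.05 N), for 1.5 s.
At the end, for the whole second after the job is handed in: the carriage's white index is within 15 mm of the middle of the orange mark along the slider, the carriage is still (slower than 8 mm/s) and nothing touches it, and it stays so for a second after the program ends (all of step 1).
It fails at once if the carriage runs into the far or the near end stop (y of carriage in the frame of slider above 0.187 m or y of carriage in the frame of slider below -0.267 m).
It fails at once if the carriage is knocked hard: it is touched with more than 8 N (contact force between carriage and anything else above 8 N).
It fails at once if the camera, its plate or the buffer housings are touched (more than 1 N) (contact force between camera and anything else above 1 N).
It fails at once if a thing on the table is moved by more than 20 mm (distance of any of jar_black, jar_red, jar_brown, pen_cup, notebook, phone from where it was at the start of the episode above 0.02 m).
It also fails if it takes over 32 s, if anything falls off the work surface, if the arm or the gripper's body presses on something with over 40 N, if the wrist force passes 120 N, or if a joint passes its speed limit or range.

## Working session

There is one attempt and no reset: what is moved stays moved. The work goes in short steps, Python scripts to look and compute and a tool call to move; the robot and the scene stay as the last step left them, time stands still between calls to the robot, and variables do not carry over. Pictures are saved under pics/ and viewed, at most 10 in all, crops included, and the job is handed in when it is done.

Besides the shell and the picture viewer there is one more tool, called after "Call:" as name(argument=value, ...) on one line, values as JSON. servo_tool: Moves the arm, as the interface text tells. Its arguments: {"type":"object","properties":{"angular":{"type":"array","items":{"type":"array","items":{"type":"number"}}},"linear":{"type":"array","items":{"type":"array","items":{"type":"number"}}},"grip":{"type":"array","items":{"type":"number"}},"force":{"type":"number"}},"required":["angular","linear","grip"]}

```bash
mkdir -p pics; python3 - <<'E'
from cell import bot
import cv2
s=bot.observe();print({k:s[k] for k in('t','tool_pos','tcp_rot','ft_force','finger_gap')})
for n in('scene','top'):
    im=bot.snapshot(n);cv2.imwrite(f'pics/{n}0.png',im[:,:,::-1]);p=bot.camera_params(n);print(n,p)
E
```

```text
{'t': 0.0, 'tool_pos': array([0.16551209, 0.65418398, 0.21792356]), 'tcp_rot': array([-1.79936702e+02, -2.74322267e-03,  1.65800727e+02]), 'ft_force': array([-0.17308949,  0.59796459, -0.24581153]), 'finger_gap': 0.09323105279151564}
scene {'K': array([[524.73107035,   0.        , 316.22412839],
       [  0.        , 524.73107035, 238.81831601],
       [  0.        ,   0.        ,   1.        ]]), 'D': array([-0.0987115,  0.       ,  0.       ,  0.       ,  0.       ]), 'xyz': array([ 1.42245751, -0.15245646,  0.93768024]), 'orientation': array([-133.87956653,   -0.28137034,   80.58505096])}
top {'K': array([[450.78866048,   0.        , 327.75714163],
       [  0.        , 450.78866048, 236.57702101],
       [  0.        ,   0.        ,   1.        ]]), 'D': array([-0.08123616,  0.        ,  0.        ,  0.        ,  0.        ]), 'xyz': array([ 0.38278432, -0.01071388,  0.91967725]), 'orientation': array([-171.91524599,   -1.01031865,  -90.30989822])}
```

View pics/top0.png

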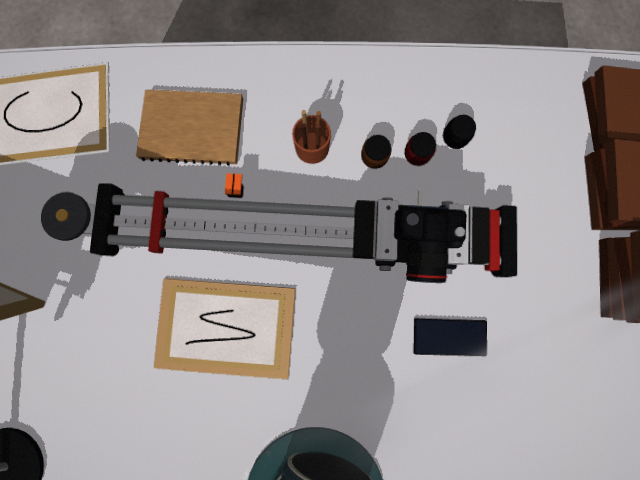

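View pics/scene0.png

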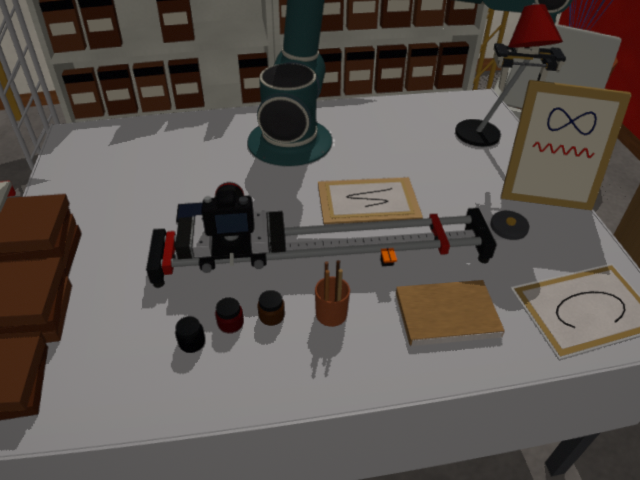

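```bash
python3 - <<'E'
import cv2,numpy as np
a=cv2.imread('pics/top0.png')[165:290,340:530];b=cv2.imread('pics/scene0.png')[170:290,140:300]
a=cv2.resize(a,(780,513),interpolation=cv2.INTER_CUBIC);b=cv2.resize(b,(780,585),interpolation=cv2.INTER_CUBIC)
cv2.imwrite('pics/a.png',a);cv2.imwrite('pics/b.png',b)
E
cat >h.py <<'E'
import cv2,numpy as np
from scipy.spatial.transform import Rotation as R
from cell import bot
def cam(n):
    p=bot.camera_params(n);return p['K'],p['D'],np.array(p['xyz']),R.from_euler('xyz',p['orientation'],degrees=True).as_matrix()
def ray(n,px):
    K,D,c,M=cam(n);u=cv2.undistortPoints(np.array(px,float).reshape(-1,1,2),K,D)[:,0]
    return c,np.c_[u,np.ones(len(u))]@M.T
def onz(n,px,z):
    c,d=ray(n,px);return c+d*((z-c[2])/d[:,2:])
def proj(n,P):
    K,D,c,M=cam(n);P=np.atleast_2d(P).astype(float)
    return cv2.projectPoints(P,cv2.Rodrigues(M.T)[0],-M.T@c,K,D)[0][:,0]
E
python3 - <<'E'
from h import *
for n in('top','scene'):
    im=cv2.imread(f'pics/{n}0.png');h=cv2.cvtColor(im,cv2.COLOR_BGR2HSV)
    for nm,lo,hi in(('orange',(6,200,180),(16,255,255)),('red',(0,170,60),(4,255,255)),('red2',(174,170,60),(180,255,255))):
        k,l,s,c=cv2.connectedComponentsWithStats(cv2.inRange(h,lo,hi))
        for i in range(1,k):
            if s[i,4]>40: print(n,nm,s[i],c[i],onz(n,[c[i]],.07 if nm=='orange' else .064)[0])
E
```

```text
top orange [226 174   7  16  97] [228.78350515 181.01030928] [0.61288673 0.16515554 0.07      ]
top orange [234 175   7  15  95] [237.23157895 182.14736842] [0.61053096 0.14864109 0.07      ]
top red [149 192  16  60 570] [156.05789474 221.49122807] [0.53475127 0.30604188 0.064     ]
top red [485 210  15  61 625] [494.0688 241.3344] [ 0.49395929 -0.3506837   0.064     ]
top red [409 274  37   5  83] [427.42168675 276.07228916] [ 0.42751782 -0.21645166  0.064     ]
scene red [573   0   8  27  60] [576.46666667  11.01666667] [-0.83859656  1.49979166  0.064     ]
scene red [584   0  18  29  71] [593.05633803  11.38028169] [-0.83261218  1.58917955  0.064     ]
scene red [587   0  24  30  83] [600.         11.1686747] [-0.83506306  1.63031499  0.064     ]
scene red [ 591    0   49  140 3243] [624.99691644  54.14369411] [-0.36165285  1.44793064  0.064     ]
scene red [ 517    4   44   39 1141] [537.24189308  25.6774759 ] [-0.67066651  1.19887647  0.064     ]
scene red [559   8  10  18 115] [564.4         17.45217391] [-0.7600969   1.38803133  0.064     ]
scene red [545 144  48  14  98] [569.07142857 150.13265306] [0.26614084 0.81939598 0.064     ]
scene red [431 215  18  39 273] [440.37728938 234.04029304] [0.55832605 0.30263593 0.064     ]
scene red [162 232  13  42 361] [167.86980609 252.47922438] [ 0.51725591 -0.35182072  0.064     ]
scene red2 [571   0   6  26  72] [573.08333333  11.86111111] [-0.8281651   1.47485288  0.064     ]
scene red2 [582   0  14  29  57] [589.12280702  13.42105263] [-0.8067752   1.55081608  0.064     ]
scene red2 [585   8  23  22  58] [594.36206897  20.89655172] [-0.71457232  1.52174979  0.064     ]
scene red2 [575  10  10  18  67] [579.          19.71641791] [-0.73061167  1.44863438  0.064     ]
```

View pics/a.png

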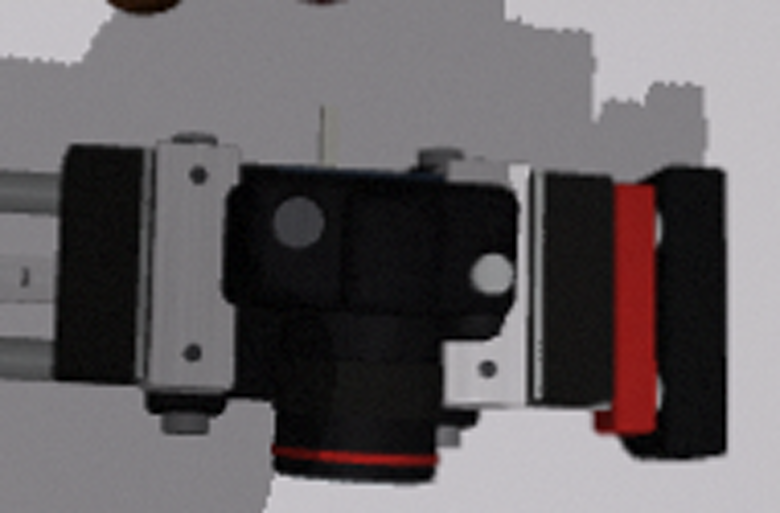

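View pics/b.png

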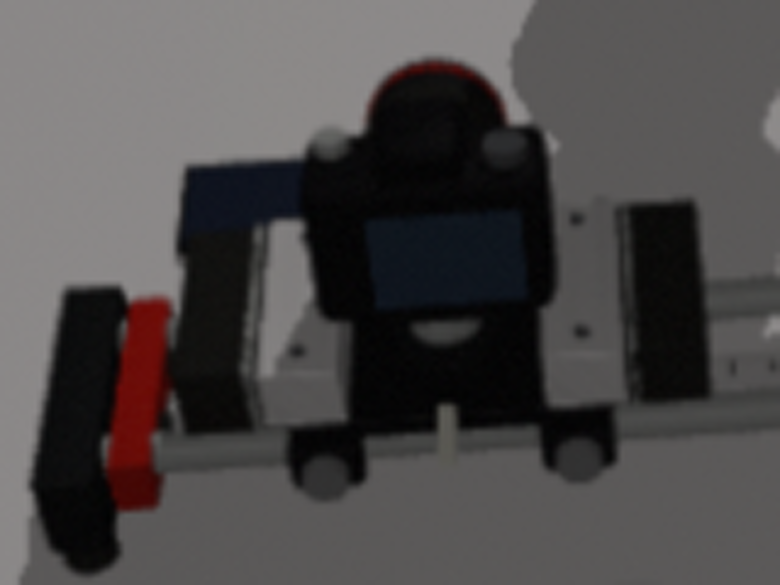

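```bash
python3 - <<'E'
from h import *
print('idx top',onz('top',[[418.4,190.8]],.077),'scene',onz('scene',[[231.7,264.5]],.077))
print('front',onz('top',[[355.3,201],[353.4,257.6]],.112))
print('rear',onz('top',[[489.1,208],[488,263.5]],.112))
print('tubes',onz('top',[[119,200],[119,240]],.055), onz('top',[[340,208],[340,252]],.055))
o=cv2.inRange(cv2.cvtColor(cv2.imread('pics/scene0.png'),cv2.COLOR_BGR2HSV),(6,200,130),(18,255,255));
k,l,s,c=cv2.connectedComponentsWithStats(o)
for i in range(1,k):
    if s[i,4]>15 and s[i,1]>230 and s[i,1]<290: print(s[i],c[i],onz('scene',[c[i]],.07))
im=cv2.imread('pics/scene0.png');h=cv2.cvtColor(im,cv2.COLOR_BGR2HSV);print(h[223,225:240:5],im[223,232],h[205,185],h[223,208])
k,l,s,c=cv2.connectedComponentsWithStats(cv2.inRange(h,(95,70,30),(125,255,120)))
for i in range(1,k):
    if s[i,4]>100: print('blue',s[i],c[i])
E
```

```text
idx top [[ 0.59120512 -0.20178155  0.077     ]] scene [[ 0.59239057 -0.20377168  0.077     ]]
front [[ 0.56320958 -0.07645599  0.112     ]
 [ 0.459085   -0.07155212  0.112     ]]
rear [[ 0.5502384  -0.32584338  0.112     ]
 [ 0.44695713 -0.31791465  0.112     ]]
tubes [[0.57993769 0.3866164  0.055     ]
 [0.49997318 0.38155059 0.055     ]] [[ 0.5619632  -0.05089569  0.055     ]
 [ 0.4754198  -0.05009121  0.055     ]]
[382 250  14  11 113] [388.59292035 255.37168142] [[0.61415688 0.15582634 0.07      ]]
[[108 118  28]
 [107 123  29]
 [107 123  29]] [29 22 14] [110 132  29] [0 0 6]
blue [549 108  47  27 118] [575.90677966 119.83050847]
blue [179 204  22  13 154] [189.88311688 209.55844156]
```

```bash
python3 - <<'E'
import numpy as np
d=np.array([.0178,-.0328]);
for k in range(16):
    p=np.radians(165.8-4.95*(k+.5)); print(k,np.round([d@[np.cos(p),np.sin(p)],d@[np.sin(p),-np.cos(p)]],4))
E
```

```text
0 [-0.0265 -0.0263]
1 [-0.0286 -0.0239]
2 [-0.0306 -0.0214]
3 [-0.0323 -0.0187]
4 [-0.0338 -0.0158]
5 [-0.035  -0.0128]
6 [-0.036  -0.0097]
7 [-0.0367 -0.0066]
8 [-0.0372 -0.0034]
9 [-0.0373 -0.0002]
10 [-0.0372  0.003 ]
11 [-0.0368  0.0062]
12 [-0.0361  0.0094]
13 [-0.0352  0.0125]
14 [-0.034   0.0155]
15 [-0.0325  0.0183]
```

Call:
servo_tool(angular=[[0,0,0.0864],[0,0,0.0864],[0,0,0.0864],[0,0,0.0864],[0,0,0.0864],[0,0,0.0864],[0,0,0.0864],[0,0,0.0864]], linear=[[-0.0265,-0.0263,-0.008],[-0.0286,-0.0239,-0.008],[-0.0306,-0.0214,-0.008],[-0.0323,-0.0187,-0.008],[-0.0338,-0.0158,-0.008],[-0.035,-0.0128,-0.008],[-0.036,-0.0097,-0.008],[-0.0367,-0.0066,-0.006]], grip=[0,0,0,0,0,0,0,0])

```text
t: 0.77
tool_pos: [0.3195, 0.3968, 0.2811]
tcp_rot: [180.0, -0.0, 126.0]
ft_force: [0.5, 0.4, 0.4]
finger_gap: 0.0444
gripper_force: 0.0
```

Call:
servo_tool(angular=[[0,0,0.0864],[0,0,0.0864],[0,0,0.0864],[0,0,0.0864],[0,0,0.0864],[0,0,0.0864],[0,0,0.0864],[0,0,0.0864]], linear=[[-0.0372,-0.0034,0],[-0.0373,-0.0002,0],[-0.0372,0.003,0],[-0.0368,0.0062,0],[-0.0361,0.0094,0],[-0.0352,0.0125,0],[-0.034,0.0155,0],[-0.0325,0.0183,0]], grip=[0,0,0,0,0,0,0,0])

```text
t: 1.43
tool_pos: [0.4731, 0.1406, 0.2806]
tcp_rot: [180.0, -0.0, 86.4]
ft_force: [0.1, 0.9, -0.5]
finger_gap: 0.0003
gripper_force: 0.0
```

Call:
servo_tool(angular=[[0,0,0],[0,0,0],[0,0,0],[0,0,0],[0,0,0],[0,0,0],[0,0,0],[0,0,0]], linear=[[-0.0375,0.004,0],[-0.0375,0.004,0],[-0.0375,0.004,0],[-0.0375,0.004,0],[-0.0375,0.004,0],[-0.0375,0.004,0],[-0.0375,0.004,0],[-0.0375,0.004,0]], grip=[0,0,0,0,0,0,0,0])

```text
t: 2.1
tool_pos: [0.4863, -0.1609, 0.2806]
tcp_rot: [180.0, 0.0, 86.6]
ft_force: [0.5, 0.1, -0.1]
finger_gap: 0.0005
gripper_force: 0.0
```

Call:
servo_tool(angular=[[0,0,0],[0,0,0],[0,0,0],[0,0,0],[0,0,0],[0,0,0],[0,0,0],[0,0,0]], linear=[[-0.0375,0.004,0],[-0.0375,0.004,0],[-0.0375,0.004,0],[-0.0375,0.004,0],[-0.0375,0.004,0],[0,0,0.03],[0,0,0.03],[0,0,0]], grip=[0,0,0,0,0,0,0,0])

```text
t: 2.77
tool_pos: [0.4941, -0.3469, 0.2142]
tcp_rot: [-179.6, -0.3, 86.5]
ft_force: [-1.5, 0.0, -0.6]
finger_gap: 0.0006
gripper_force: 0.0
```

Call:
servo_tool(angular=[[0,0,0],[0,0,0],[0,0,0],[0,0,0],[0,0,0],[0,0,0]], linear=[[0,0,0.03],[0,0,0.03],[0,0,0.03],[0,0,0.03],[0,0,0.01],[0,0,0]], grip=[0,0,0,0,0,0])

```text
t: 3.27
tool_pos: [0.4951, -0.3465, 0.0893]
tcp_rot: [-179.8, -0.1, 86.6]
ft_force: [0.1, 0.9, -0.0]
finger_gap: 0.0003
gripper_force: 0.0
```

```bash
python3 - <<'E'
from h import *
s=bot.observe();print(s['t'],s['tool_pos'],s['ft_force'])
t=cv2.resize(bot.snapshot('scene')[170:290,130:290,::-1],(800,600),interpolation=cv2.INTER_CUBIC);cv2.imwrite('pics/s1.png',t)
E
```

```text
3.2667 [ 0.49510438 -0.34653668  0.08928228] [ 0.08654004  0.86799586 -0.02558077]
```

View pics/s1.png

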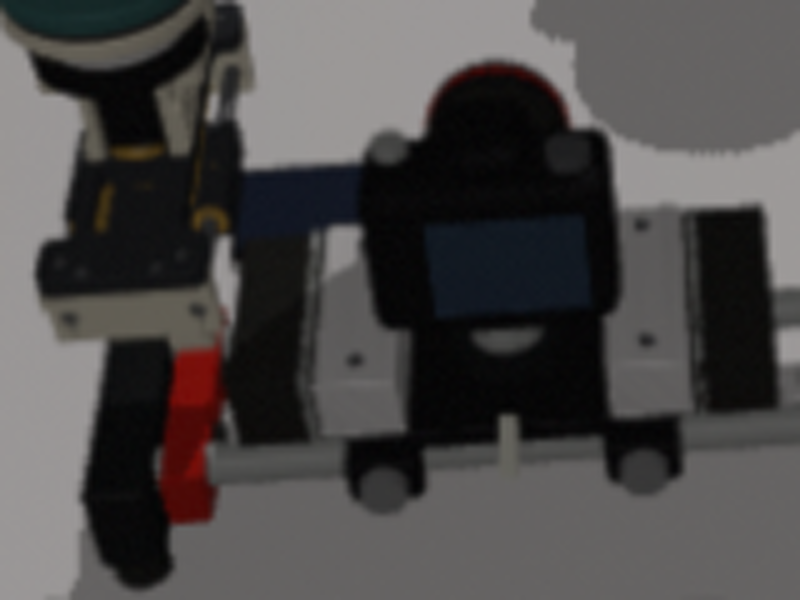

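Call:
servo_tool(angular=[[0,0,0],[0,0,0],[0,0,0],[0,0,0],[0,0,0],[0,0,0],[0,0,0],[0,0,0]], linear=[[0.0046,0,0],[0.0046,0,0],[0.0046,0,0],[0.0046,0,0],[0.0046,0,0],[0.0046,0,0],[0.0046,0,0],[0.0046,0,0]], grip=[0,0,0,0,0,0,0,0])

```text
t: 3.98
tool_pos: [0.4979, -0.3101, 0.0908]
tcp_rot: [180.0, 0.0, 86.6]
ft_force: [0.9, -0.8, 0.9]
finger_gap: 0.0002
gripper_force: 0.7
```

Call:
servo_tool(angular=[[0,0,0],[0,0,0],[0,0,0],[0,0,0],[0,0,0],[0,0,0],[0,0,0],[0,0,0]], linear=[[0.0046,0,0],[0.0046,0,0],[0.0046,0,0],[0.0046,0,0],[0.0046,0,0],[0.0046,0,0],[0.0046,0,0],[0,0,0]], grip=[0,0,0,0,0,0,0,0])

```text
t: 4.65
tool_pos: [0.4998, -0.2777, 0.0906]
tcp_rot: [-180.0, -0.0, 86.6]
ft_force: [-0.7, -0.3, -0.6]
finger_gap: 0.0004
gripper_force: 0.0
```

```bash
cat >>h.py <<'E'
U=np.array([.0593,.9982,0]);N=np.array([.9982,-.0593,0])
IDX0=np.array([.592,-.2028,.077])
def vplane(n,px,P):  # ray meets vertical plane through P along U
    c,d=ray(n,px);return c+d*(((P-c)@N)/(d@N))[:,None]
def track(img):
    "travel of carriage from start (m) by camera-back screen centroid in scene view"
    h=cv2.cvtColor(img,cv2.COLOR_RGB2HSV)
    m=cv2.inRange(h,(98,70,22),(118,255,60))
    k,l,s,c=cv2.connectedComponentsWithStats(m[:250])
    P=IDX0+N*-.03+np.array([0,0,.083])
    out=[]
    for i in range(1,k):
        if s[i,4]>250 and s[i,1]>170: out.append((round(float((vplane('scene',[c[i]],P)[0]-P)@U),4),s[i].tolist()))
    return out
E
python3 - <<'E'
from h import *
print(track(cv2.imread('pics/scene0.png')[:,:,::-1].copy()))
s=bot.observe();print(s['t'],s['tool_pos'],s['ft_force'])
im=bot.snapshot('scene');cv2.imwrite('pics/s2.png',im[:,:,::-1]);print(track(im));print(bot.observe()['t'])
E
```

```text
[(-0.0764, [178, 204, 24, 15, 276]), (0.0081, [215, 213, 33, 20, 559])]
4.65 [ 0.49983585 -0.27765275  0.09063646] [-0.69317814 -0.25263741 -0.60981357]
[(-0.0155, [205, 202, 26, 16, 294]), (0.0863, [251, 211, 33, 20, 571])]
4.7
```

Call:
servo_tool(angular=[[0,0,0],[0,0,0],[0,0,0],[0,0,0],[0,0,0],[0,0,0],[0,0,0],[0,0,0]], linear=[[0,0,-0.04],[0,0,-0.041],[0,0,-0.041],[0,0,-0.041],[0.02,0,-0.03],[0.04,0,0],[0.041,0,0],[0.041,0,0]], grip=[0,0,0,0,0,0,0,0])

```text
t: 5.37
tool_pos: [0.508, -0.1356, 0.2842]
tcp_rot: [179.9, 0.0, 86.5]
ft_force: [1.3, 1.0, -0.6]
finger_gap: 0.0009
gripper_force: 0.0
```

Call:
servo_tool(angular=[[0,0,0],[0,0,0],[0,0,0],[0,0,0],[0,0,0],[0,0,0],[0,0,0],[0,0,0]], linear=[[0.041,0,0],[0.041,0,0],[0.041,0,0],[0.041,0,0],[0.041,0,0],[0.041,0,0],[0.041,0,0],[0.041,0,0]], grip=[0,0,0,0,0,0,0,0])

```text
t: 6.03
tool_pos: [0.5274, 0.1928, 0.2839]
tcp_rot: [180.0, -0.0, 86.6]
ft_force: [0.8, -0.6, -0.4]
finger_gap: 0.0008
gripper_force: 0.0
```

```bash
python3 - <<'E'
from h import *
s=bot.observe();print(s['t'],s['tool_pos'],s['ft_force'])
im=bot.snapshot('scene');cv2.imwrite('pics/s3.png',im[:,:,::-1]);print(track(im))
E
```

```text
6.0333 [0.5273887  0.19275177 0.28386255] [ 0.78026645 -0.57251979 -0.380102  ]
[(-0.0452, [178, 201, 53, 19, 764]), (0.2039, [306, 207, 31, 20, 553])]
```

Call:
servo_tool(angular=[[0,0,0],[0,0,0],[0,0,0],[0,0,0],[0,0,0],[0,0,0],[0,0,0],[0,0,0]], linear=[[0.04,0,0],[0.04,0,0.01],[0.025,0,0.035],[0,0,0.04],[0,0,0.04],[0,0,0.04],[0,0,0.028],[0,0,0]], grip=[0,0,0,0,0,0,0,0])

```text
t: 6.75
tool_pos: [0.5314, 0.2934, 0.0852]
tcp_rot: [-179.6, 0.3, 86.6]
ft_force: [-0.3, 0.1, -1.0]
finger_gap: 0.0004
gripper_force: 0.0
```

```bash
python3 - <<'E'
from h import *
s=bot.observe();print(s['t'],s['tool_pos'],s['ft_force'])
im=bot.snapshot('scene');cv2.imwrite('pics/s4.png',im[:,:,::-1]);print(track(im))
E
```

```text
6.75 [0.53141121 0.29339785 0.08521348] [-0.25639786  0.10714892 -0.97634659]
[(-0.0455, [178, 202, 53, 18, 765]), (0.2528, [328, 206, 31, 20, 558])]
```

View pics/s4.png

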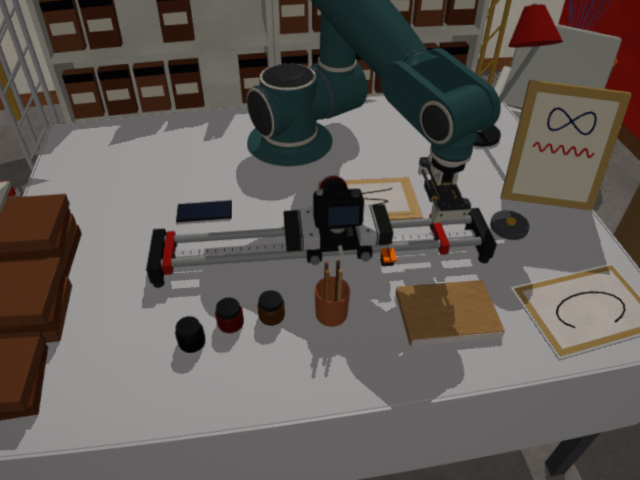

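Call:
servo_tool(angular=[[0,0,0],[0,0,0],[0,0,0],[0,0,0],[0,0,0],[0,0,0],[0,0,0],[0,0,0]], linear=[[-0.003,0.003,0],[-0.003,0.003,0],[-0.003,0,0],[-0.001,0,0],[0,0,0],[0,0,0],[0,0,0],[0,0,0]], grip=[0,0,0,0,0,0,0,0])

```text
t: 7.47
tool_pos: [0.5392, 0.2845, 0.0919]
tcp_rot: [180.0, -0.0, 86.6]
ft_force: [-0.3, 0.1, -0.7]
finger_gap: 0.0005
gripper_force: 0.0
```

```bash
cat >m.py <<'E'
from h import *
s=bot.observe();print(s['t'],s['tool_pos'],s['ft_force'])
im=bot.snapshot('scene');cv2.imwrite('pics/m%d.png'%(s['t']*100),im[:,:,::-1]);print(track(im)[-1])
E
python3 m.py
```

```text
7.4667 [0.53923276 0.28450815 0.09188431] [-0.3089301   0.14521091 -0.74635996]
(0.2952, [347, 205, 31, 20, 551])
```

Call:
servo_tool(angular=[[0,0,0],[0,0,0],[0,0,0],[0,0,0],[0,0,0],[0,0,0],[0,0,0],[0,0,0]], linear=[[-0.002,0,0],[-0.002,0,0],[-0.001,0,0],[0,0,0],[0,0,0],[0,0,0],[0,0,0],[0,0,0]], grip=[0,0,0,0,0,0,0,0])

```text
t: 8.18
tool_pos: [0.5389, 0.2795, 0.0918]
tcp_rot: [180.0, -0.0, 86.6]
ft_force: [0.1, -0.7, 0.1]
finger_gap: 0.0004
gripper_force: 0.0
```

```bash
python3 m.py; python3 -c "
import cv2,glob;f=sorted(glob.glob('pics/m*.png'))[-1];cv2.imwrite('pics/v.png',cv2.resize(cv2.imread(f)[170:290,320:480],(800,600),interpolation=2))"
```

```text
8.1833 [0.53894981 0.27946945 0.09175681] [ 0.08518587 -0.65650409  0.12847898]
(0.3305, [363, 204, 31, 20, 552])
```

View pics/v.png

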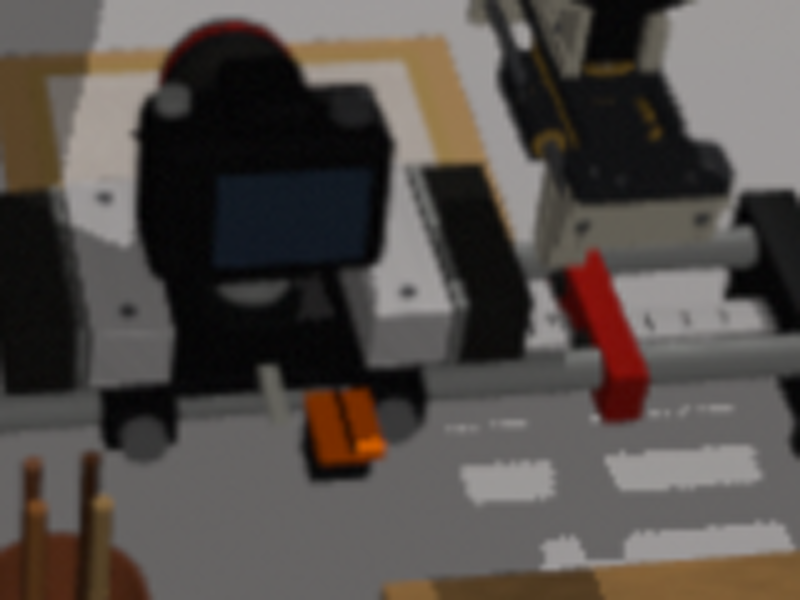

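```bash
python3 - <<'E'
from h import *
i=onz('scene',[[375.6,253.6]],.077)[0];m=onz('scene',[[389.4,254]],.07)[0];print(i,m,(m-i)@U,(i-IDX0)@U)
f=onz('scene',[[320+445/5,170+167/5],[320+528/5,170+300/5]],.112);print('front top edge far, near',f)
E
```

```text
[0.61033403 0.12515436 0.077     ] [0.61013729 0.15884907 0.07      ] 0.033622392577165094 0.32845125203197423
front top edge far, near [[0.48843817 0.2373359  0.112     ]
 [0.58718984 0.24785568 0.112     ]]
```

Call:
servo_tool(angular=[[0,0,0],[0,0,0],[0,0,0],[0,0,0],[0,0,0],[0,0,0],[0,0,0],[0,0,0]], linear=[[-0.001,0,0],[-0.001,0,0],[0,0,0],[0,0,0],[0.0008,0,0],[0.0017,0,0],[0.0017,0,0],[0.0017,0,0]], grip=[0,0,0,0,0,0,0,0])

```text
t: 8.9
tool_pos: [0.5392, 0.2836, 0.0918]
tcp_rot: [180.0, -0.0, 86.6]
ft_force: [-0.9, 0.4, -0.3]
finger_gap: 0.0004
gripper_force: 0.2
```

Call:
servo_tool(angular=[[0,0,0],[0,0,0],[0,0,0]], linear=[[0.0017,0,0],[0.0017,0,0],[0.0017,0,0]], grip=[0,0,0])

```text
t: 9.15
tool_pos: [0.5395, 0.2886, 0.0917]
tcp_rot: [-180.0, 0.0, 86.6]
ft_force: [-0.6, 0.3, 0.5]
finger_gap: 0.0002
gripper_force: 0.0
```

```bash
python3 m.py
```

```text
9.15 [0.53946145 0.28863604 0.09169996] [-0.5729538   0.31482729  0.48498115]
(0.354, [373, 203, 32, 20, 545])
```

Call:
servo_tool(angular=[[0,0,0],[0,0,0],[0,0,0],[0,0,0]], linear=[[0.001,0,0],[0.001,0,0],[0,0,0],[0,0,0]], grip=[0,0,0,0])

```text
t: 9.53
tool_pos: [0.5396, 0.2904, 0.0917]
tcp_rot: [-180.0, 0.0, 86.6]
ft_force: [1.0, -0.6, -0.5]
finger_gap: 0.0004
gripper_force: 0.0
```

```bash
python3 m.py
```

```text
9.5333 [0.53960188 0.29038906 0.09170911] [ 0.95071187 -0.62297143 -0.45931445]
(0.3542, [373, 203, 32, 20, 543])
```

Call:
servo_tool(angular=[[0,0,0],[0,0,0],[0,0,0],[0,0,0]], linear=[[0.003,0,0],[0.003,0,0],[0,0,0],[0,0,0]], grip=[0,0,0,0])

```text
t: 9.92
tool_pos: [0.5399, 0.2966, 0.0917]
tcp_rot: [-180.0, 0.0, 86.6]
ft_force: [0.3, -1.1, 0.5]
finger_gap: 0.0005
gripper_force: 0.0
```

```bash
python3 m.py; python3 -c "
import cv2,glob,os;f=max(glob.glob('pics/m*.png'),key=os.path.getmtime);cv2.imwrite('pics/w.png',cv2.resize(cv2.imread(f)[225:285,350:430],(800,600),interpolation=2))"
```

```text
9.9167 [0.53993405 0.29660617 0.09171   ] [ 0.27650073 -1.14093639  0.48544811]
(0.3541, [373, 203, 32, 20, 546])
```

View pics/w.png

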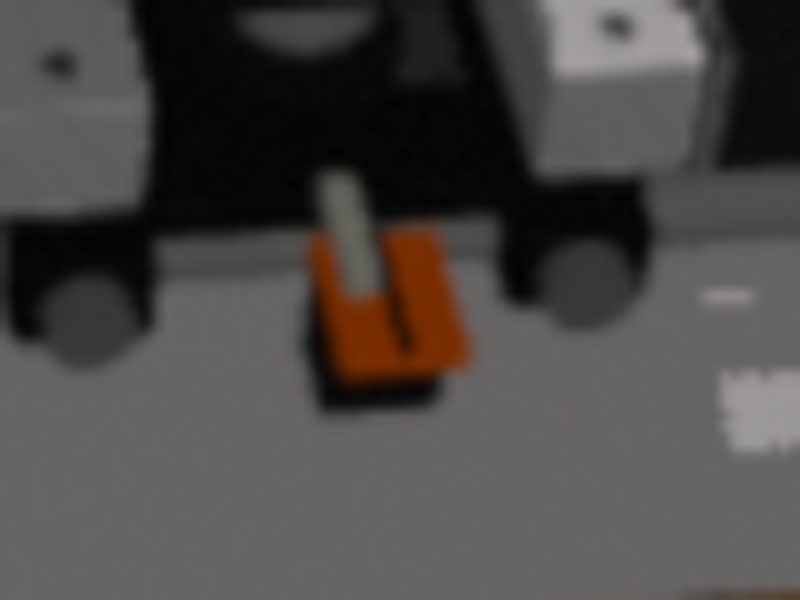

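Call:
servo_tool(angular=[[0,0,0],[0,0,0],[0,0,0],[0,0,0],[0,0,0],[0,0,0],[0,0,0],[0,0,0]], linear=[[0.003,0,-0.035],[0,0,-0.041],[0,0,-0.041],[0,0,-0.041],[-0.02,0,-0.035],[-0.04,0,0],[-0.04,0,0],[-0.04,0,0]], grip=[0,0,0,0,0,0,0,0])

```text
t: 10.63
tool_pos: [0.5314, 0.1584, 0.2853]
tcp_rot: [179.9, -0.0, 86.7]
ft_force: [0.4, 0.4, 0.5]
finger_gap: 0.0003
gripper_force: 0.0
```

Call:
servo_tool(angular=[[0,0,0],[0,0,0],[0,0,0],[0,0,0],[0,0,0],[0,0,0],[0,0,0],[0,0,0]], linear=[[-0.04,0,0],[-0.04,0,0],[-0.04,0,0],[-0.04,0,0],[-0.02,0,0],[0,0,0],[0,0,0],[0,0,0]], grip=[0,0,0,0,0,0,0,0])

```text
t: 11.3
tool_pos: [0.5212, -0.0196, 0.2847]
tcp_rot: [180.0, -0.0, 86.6]
ft_force: [-0.1, 0.1, 0.6]
finger_gap: 0.0006
gripper_force: 0.0
```

```bash
python3 m.py; python3 - <<'E'
from h import *
i=onz('scene',[[386.2,254.3]],.077)[0];m=onz('scene',[[389.1,254.3]],.07)[0];print(i,m,(m-i)@U)
im=bot.snapshot('top')[:,:,::-1]
cv2.imwrite('pics/t2.png',cv2.resize(im[140:290,130:330],(800,600),interpolation=2))
E
```

```text
11.3 [ 0.52116438 -0.01961091  0.28474652] [-0.14698734  0.10990032  0.61759407]
(0.3543, [373, 203, 32, 20, 521])
[0.6164461 0.1487775 0.077    ] [0.61097218 0.15790227 0.07      ] 0.008783741765748814
```

View pics/t2.png

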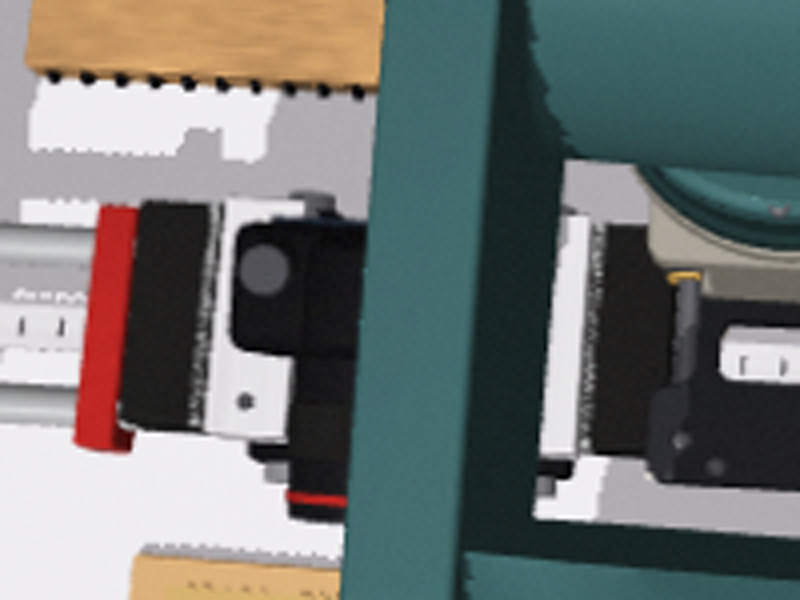

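Call:
servo_tool(angular=[[0,0,0],[0,0,0],[0,0,0],[0,0,0],[0,0,0],[0,0,0],[0,0,0],[0,0,0]], linear=[[0,0,0.04],[0,0,0.04],[0,0,0.04],[0,0,0.04],[0,0,0.033],[0.008,0,0],[0.008,0,0],[0.005,0,0]], grip=[0,0,0,0,0,0,0,0])

```text
t: 12.07
tool_pos: [0.5234, 0.0025, 0.0942]
tcp_rot: [179.9, -0.0, 86.7]
ft_force: [-0.8, -0.6, 0.7]
finger_gap: 0.0005
gripper_force: 0.0
```

Call:
servo_tool(angular=[[0,0,0],[0,0,0],[0,0,0],[0,0,0],[0,0,0],[0,0,0],[0,0,0],[0,0,0]], linear=[[0.003,0,0],[0.003,0,0],[0.0005,0,0],[0.0005,0,0],[0.0005,0,0],[0.0005,0,0],[0.0005,0,0],[0.0005,0,0]], grip=[0,0,0,0,0,0,0,0])

```text
t: 12.73
tool_pos: [0.5229, 0.0098, 0.0917]
tcp_rot: [-180.0, 0.0, 86.6]
ft_force: [0.4, 0.3, -0.4]
finger_gap: 0.0004
gripper_force: 0.0
```

```bash
python3 m.py; python3 -c "
from h import *
print(onz('top',[[164,191.3],[159.5,246]],.112))"
```

```text
12.7333 [0.52289564 0.00981296 0.09172763] [ 0.36739784  0.33955627 -0.37055983]
(0.3543, [373, 203, 32, 20, 533])
[[0.58275907 0.27633684 0.112     ]
 [0.48107918 0.27971375 0.112     ]]
```

Call:
servo_tool(angular=[[0,0,0],[0,0,0],[0,0,0],[0,0,0],[0,0,0],[0,0,0],[0,0,0],[0,0,0]], linear=[[0.0015,0,0],[0.0015,0,0],[0.0005,0,0],[0.0005,0,0],[0.0005,0,0],[0.0005,0,0],[0.0005,0,0],[0.0005,0,0]], grip=[0,0,0,0,0,0,0,0])

```text
t: 13.45
tool_pos: [0.5233, 0.0159, 0.0918]
tcp_rot: [180.0, 0.0, 86.6]
ft_force: [-0.3, 0.2, 0.3]
finger_gap: 0.0001
gripper_force: 0.0
```

```bash
python3 m.py
```

```text
13.45 [0.5232881  0.01592094 0.09175324] [-0.30317575  0.18748641  0.27077956]
(0.3543, [373, 203, 32, 20, 529])
```

Call:
servo_tool(angular=[[0,0,0],[0,0,0],[0,0,0],[0,0,0],[0,0,0],[0,0,0],[0,0,0],[0,0,0]], linear=[[0.0005,0,0],[0.0005,0,0],[0.0005,0,0],[0.0005,0,0],[0.0005,0,0],[0.0005,0,0],[0.0005,0,0],[0.0005,0,0]], grip=[0,0,0,0,0,0,0,0])

```text
t: 14.17
tool_pos: [0.5235, 0.0199, 0.0918]
tcp_rot: [180.0, 0.0, 86.6]
ft_force: [0.4, 0.2, 0.0]
finger_gap: 0.0007
gripper_force: 0.0
```

```bash
python3 m.py
```

```text
14.1667 [0.52353004 0.01993571 0.09175225] [0.40630656 0.24292633 0.00899421]
(0.3544, [373, 203, 32, 20, 531])
```

Call:
servo_tool(angular=[[0,0,0],[0,0,0],[0,0,0],[0,0,0],[0,0,0],[0,0,0],[0,0,0],[0,0,0]], linear=[[0.0005,0,0],[0.0005,0,0],[0.0005,0,0],[0.0005,0,0],[0.0005,0,0],[0.0005,0,0],[0.0005,0,0],[0.0005,0,0]], grip=[0,0,0,0,0,0,0,0])

```text
t: 14.88
tool_pos: [0.5237, 0.024, 0.0917]
tcp_rot: [-180.0, -0.0, 86.6]
ft_force: [-0.7, -0.3, 0.2]
finger_gap: 0.0007
gripper_force: 0.0
```

```bash
python3 m.py
```

```text
14.8833 [0.52374868 0.02397849 0.09172035] [-0.72441593 -0.33734513  0.21287703]
(0.3588, [375, 203, 32, 19, 531])
```

Call:
servo_tool(angular=[[0,0,0],[0,0,0],[0,0,0],[0,0,0],[0,0,0],[0,0,0],[0,0,0],[0,0,0]], linear=[[-0.003,0,0],[-0.01,0,0],[-0.015,0,0],[0,0,0],[0,0,0],[0,0,0],[0,0,0],[0,0,0]], grip=[0,0,0,0,0,0,0,0])

```text
t: 15.6
tool_pos: [0.5221, -0.0038, 0.0918]
tcp_rot: [180.0, -0.0, 86.6]
ft_force: [-0.2, 0.2, -0.3]
finger_gap: 0.0004
gripper_force: 0.0
```

Call:
servo_tool(angular=[[0,0,0],[0,0,0],[0,0,0],[0,0,0],[0,0,0],[0,0,0],[0,0,0],[0,0,0]], linear=[[0,0,0],[0,0,0],[0,0,0],[0,0,0],[0,0,0],[0,0,0],[0,0,0],[0,0,0]], grip=[0,0,0,0,0,0,0,0])

```text
t: 16.27
tool_pos: [0.5221, -0.0041, 0.0917]
tcp_rot: [-180.0, 0.0, 86.6]
ft_force: [-0.4, 0.4, 0.7]
finger_gap: 0.0006
gripper_force: 0.0
```

```bash
python3 m.py; python3 -c "
import cv2,glob,os;f=max(glob.glob('pics/m*.png'),key=os.path.getmtime);cv2.imwrite('pics/x.png',cv2.resize(cv2.imread(f)[225:285,350:430],(800,600),interpolation=2))"
```

```text
16.2667 [ 0.52207589 -0.00407955  0.09172723] [-0.38049132  0.35954099  0.6788174 ]
(0.3651, [378, 203, 31, 19, 532])
```

View pics/x.png

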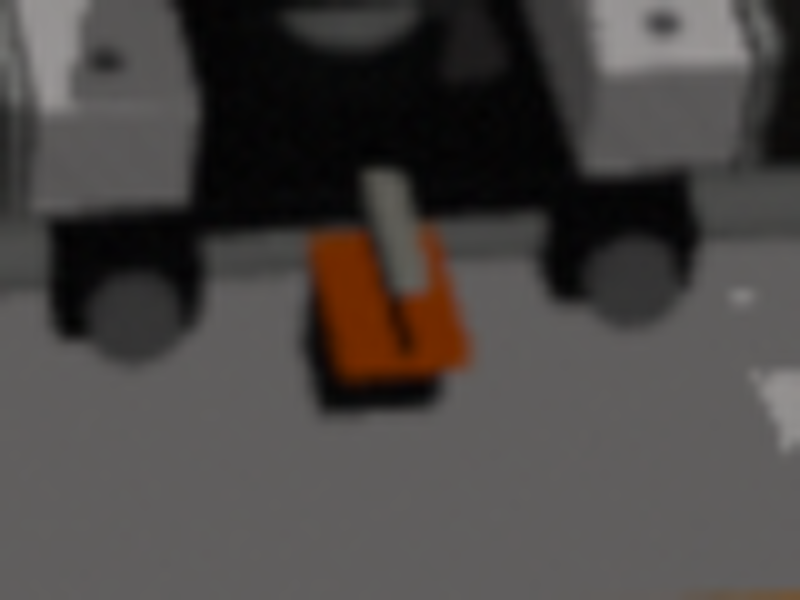

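Call:
servo_tool(angular=[[0,0,0],[0,0,0],[0,0,0],[0,0,0],[0,0,0],[0,0,0],[0,0,0],[0,0,0]], linear=[[0,0,0],[0,0,0],[0,0,0],[0,0,0],[0,0,0],[0,0,0],[0,0,0],[0,0,0]], grip=[0,0,0,0,0,0,0,0])

```text
t: 16.98
tool_pos: [0.5221, -0.0041, 0.0917]
tcp_rot: [-180.0, 0.0, 86.6]
ft_force: [-0.3, -0.7, -1.2]
finger_gap: 0.0001
gripper_force: 0.0
```

Call:
servo_tool(angular=[[0,0,0],[0,0,0],[0,0,0],[0,0,0],[0,0,0],[0,0,0],[0,0,0],[0,0,0]], linear=[[0,0,0],[0,0,0],[0,0,0],[0,0,0],[0,0,0],[0,0,0],[0,0,0],[0,0,0]], grip=[0,0,0,0,0,0,0,0])

```text
t: 17.65
tool_pos: [0.5221, -0.0041, 0.0917]
tcp_rot: [-180.0, 0.0, 86.6]
ft_force: [0.6, -0.2, -0.1]
finger_gap: 0.0003
gripper_force: 0.0
```

Call:
servo_tool(angular=[[0,0,0],[0,0,0],[0,0,0],[0,0,0],[0,0,0],[0,0,0],[0,0,0],[0,0,0]], linear=[[0,0,0],[0,0,0],[0,0,0],[0,0,0],[0,0,0],[0,0,0],[0,0,0],[0,0,0]], grip=[0,0,0,0,0,0,0,0])

```text
t: 18.32
tool_pos: [0.5221, -0.0041, 0.0917]
tcp_rot: [-180.0, 0.0, 86.6]
ft_force: [0.5, -0.2, -0.2]
finger_gap: 0.0004
gripper_force: 0.0
```

```bash
python3 - <<'E'
from h import *
t=track(bot.snapshot('scene'))[-1];print(t)
if abs(t[0]-.3655)<.003: print(bot.sign_off())
E
```

```text
(0.3651, [378, 203, 31, 19, 535])
the job is handed in; nothing more can be done
None
```

The carriage stands free and still with its index about 2 mm from the middle of the mark by the scene camera, and I handed the job in at about 18 s; no verdict came back.

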